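# Eject the white blank from its pressing die and set it on the kiln setter

### The job

Eject the white ceramic blank: press the red paddle of its own die stand all the way down and let it go, so that the pin pushes the blank up out of the die. Then take the raised blank and stand it upright in the middle of the terracotta setter tile. The pressed ceramic is fragile, so set it down gently rather than drop it, and leave the blue blank as it is in the other die.

Things in the scene. Friction and masses are not known exactly. Their poses are not given: they have to be found in the camera images.
- white_blank: White ceramic cylinder, 36 mm diameter, 40 mm tall, about 80 g; origin at its underside's centre, z up its axis. Starts flush in a 39 mm bore of a dark steel die, top face 100 x 100 mm, 115 mm above the table, on one of two like blue stands. Paddle fully down, the pin holds it 30 mm higher: underside at 105, top at 145 mm, 30 mm of side bare, 10 mm still in the bore, free to lift straight out.
- paddle_white (a point): Centre of the top of the red paddle (46 x 46 x 10 mm) on the white blank's ejector lever, about 165 mm from the blank on the robot's side. Starts up, 99 mm above the table; pushed down it swings about a level pivot near the die to a stop at about 28 mm, drifting sideways under 8 mm. Needs 3 to 6 N; friction keeps it where left, so the blank stays up when it is let go.
- setter: Terracotta setter tile, 130 x 130 mm, 12 mm thick, fixed on the table; origin at the centre of its underside, so its top is 12 mm above the origin. It starts empty.
- blue_blank: Blue blank, same size and origin, flush in the die of the other, otherwise identical stand, which has its own red paddle. It stays there.
Not all that is in view belongs to the job. What is meant by the white_blank is not green, and is the smaller of those in its own colour.

How it is judged:
On the way:
1. the white blank has been raised in its die by its ejector paddle (height (world z) of white_blank above 0.097 m and height (world z) of paddle_white below 0.048 m and horizontal distance between white_blank and paddle_white below 0.19 m and angle between white_blank's own z axis and vertical below 0.2 rad), for 0.2 s.
At the end, for the whole second after the job is handed in: The white blank stands upright (within about 10 degrees) and still on the setter tile, its centre within 30 mm of the tile's centre along each side of the tile, let go; the blue blank is within 15 mm of where it started (x of white_blank in the frame of setter between -0.03 and 0.03 m and y of white_blank in the frame of setter between -0.03 and 0.03 m and z of white_blank in the frame of setter between 0.008 and 0.018 m and angle between white_blank's own z axis and vertical below 0.18 rad and linear speed of white_blank below 0.02 m/s and distance of blue_blank from where it was at the start of the episode below 0.015 m and contact force between the fingers and white_blank below 0.05 N); the robot touches nothing.
It fails at once if the blue blank is raised or moved by more than 15 mm (distance of blue_blank from where it was at the start of the episode above 0.015 m).
It fails at once if the white blank is dropped (falls free, out of the fingers, faster than 0.6 m/s, about 18 mm) (linear speed of white_blank above 0.6 m/s and contact force between the fingers and white_blank below 0.05 N).
It also fails if it takes over 48 s, if anything falls off the work surface, if the arm or the gripper's body presses on something with over 40 N, if the wrist force passes 120 N, or if a joint passes its speed limit or range.

### The arm

A 7-joint arm with a two-finger parallel gripper is mounted at the origin on the work surface. World frame = base frame: x ahead of the robot, y to its left, z up, the work surface at z = 0. Lengths are in m, angles in rad, forces in N, time in s.
With the tool pointing down it reaches from about 0.425 to 0.925 m from the base axis. Payload 6.8 kg.
Tool frame: the origin (TCP) lies at the very end of the fingers, on their centre line; the grasp point (between the pads) lies 19 mm behind it (robot.pinch_z is the z of the grasp point in the tool frame, in m); z points along the fingers, y is the line along which they close (so a half turn about z gives the same grasp; the last joint's range is limited). The gripper opens to 88 mm and grips with 3 to 60 N. Pads are 20 mm wide; open, the fingers measure 115 mm over their backs; the gripper's body (75 mm by 178 mm) begins 61 mm behind the grasp point.
Start: joints at [-1.42, 0.477, 0.022, 1.555, -0.011, 1.109, -0.083], TCP at [0.173, 0.653, 0.223] pointing down, gripper open.
Joint ranges: [-2.96, 2.96], [-0.34, 2.1], [-1.41, 1.46], [0.24, 2.44], [-1.37, 4.51], [0.17, 1.92], [-2.96, 2.96]. Speed limits (rad/s): [2.39, 2.39, 3.14, 3.14, 3.14, 3.14, 3.14].

### API

Orientations are given as a unit quaternion [x, y, z, w].
In Python, from plant import status, capture, job, robot gives the robot as it stands. The module is installed in compiled form; this text tells all that it offers.
- The arm moves only by the shell command python3 -m handwheel 'ROWS' [OPENING] [FORCE]. ROWS is JSON, a list of rows, each a list of 4 numbers: the shift along the tool's x, y, z each as a share of 15 cm, from -1 to 1, then the turn about the tool's z as a share of 30 degrees, from -1 to 1. A call has 1 to 12 rows; each row is the pose to reach, as a shift and turn from the pose commanded when the call began, along the tool's axes at that moment; what a row does not reach only later rows make up. A row lasts 1/8 s, in which the tool goes at most 62.5 mm and 10.7 degrees, less where a joint would pass 70% of its speed; a pose out of reach is approached as far as the arm can. A call with a number of a shift or a turn outside -1 to 1 is refused whole. A call with a gripper value outside its range is refused whole. OPENING is the closure, from 0 (fully open) to 1 (shut), set as the call begins (- or left out, the last holds). The fingers move at their own pace and stop on an object; FORCE is the grip in N (left out, the last holds). Time passes only in rows, so rows that repeat a pose let the fingers close. It gives the time, the measured TCP pose, the force, the opening and the grip force at its end, in the units of the state.
- status.get_state(): the state, without advancing time (a new reading comes with each control period).
- capture(name): name is "scene" or "top" or "wrist"; returns a dict with "color" (384x512x3 uint8, red, green, blue), "fov_y" (degrees; the focal length in pixels is half the picture's height over the tangent of half this angle, whatever the lens; pixels are square), "cx", "cy" (the principal point, pixels), "rvec" (rotation vector, rad) and "tvec" (3), from world to camera coordinates, as OpenCV has them; the wrist camera has in their place "hand_eye" (4x4, takes a point from camera to tool coordinates, whose origin is the TCP and whose axes are the flange's). Camera axes: x right, y down, z forward; pixel columns grow to the right and rows downward; lengths in m; the calibration is good to about 2 mm. A picture is of the moment at which its call begins: read the wrist's pose just before it. There is no depth.
- job.sign_off(): hands the job in; it is judged then, once.
The state is a dict: "time_s": time; "qpos": joint angles; "dq": joint speeds; "effort": joint torques, N m; "position": TCP position; "ee_rot": TCP orientation; "force": force on the tool from outside, world axes, zero at the start; "torque": the same for the moment, N m; "grip_width": finger opening in m; "finger_force": force on a finger pad.
Only numpy, scipy, OpenCV 4.12 (cv2) and the standard library are available. Lean on these libraries where they do the work, as an engineer would, in place of code of your own. Each camera call takes 0.05 s, during which the arm holds its last target. There are 200 camera calls.

## Working session

There is one attempt and no reset: what is moved stays moved. The work goes in short steps, Python scripts to look and compute and a shell command to move; the robot and the scene stay as the last step left them, time stands still between calls to the robot, and variables do not carry over. Pictures are saved under pics/ and viewed, at most 10 in all, crops included, and the job is handed in when it is done.

```bash
mkdir -p pics; cat > h.py <<'E'
import numpy as np,cv2
from plant import status,capture,job,robot
from scipy.spatial.transform import Rotation as R
def cam(n):
    s=status.get_state(); c=capture(n)
    im=c["color"]; f=im.shape[0]/2/np.tan(np.radians(c["fov_y"])/2)
    if "hand_eye" in c:
        T=np.eye(4);T[:3,:3]=R.from_quat(s["ee_rot"]).as_matrix();T[:3,3]=s["position"]
        W=T@np.array(c["hand_eye"])
    else:
        r=cv2.Rodrigues(np.array(c["rvec"],float))[0];W=np.eye(4);W[:3,:3]=r.T;W[:3,3]=-r.T@np.array(c["tvec"]).ravel()
    return im,dict(f=f,cx=c["cx"],cy=c["cy"],W=W)
def px(c,u,v,z):
    d=c["W"][:3,:3]@np.array([(u-c["cx"])/c["f"],(v-c["cy"])/c["f"],1]);o=c["W"][:3,3]
    return np.round(o+d*(z-o[2])/d[2],4)
def save(n,im,k=1):
    cv2.imwrite("pics/"+n,cv2.resize(im[...,::-1],None,fx=k,fy=k,interpolation=cv2.INTER_CUBIC))
def loc(p):
    s=status.get_state();M=R.from_quat(s["ee_rot"]).as_matrix()
    return np.round(M.T@(np.array(p)-s["position"])/0.15,3)
E
python3 - <<'E'
from h import *
import pickle
for n in("scene","top"):
    im,c=cam(n);save(n+".png",im,1.5);pickle.dump((im,c),open(n+".pkl","wb"));print(n,c)
s=status.get_state();print(s);print(R.from_quat(s["ee_rot"]).as_matrix().round(3),robot.pinch_z)
E
```

```text
scene {'f': np.float64(420.17678378535254), 'cx': 264.8785167552037, 'cy': 194.83083495104154, 'W': array([[-0.38213696,  0.56670918, -0.72993976,  1.1817658 ],
       [ 0.9240932 ,  0.23023476, -0.30503067,  0.3167956 ],
       [-0.00480618, -0.79109586, -0.61167331,  0.60723563],
       [ 0.        ,  0.        ,  0.        ,  1.        ]])}
top {'f': np.float64(401.9986281877653), 'cx': 248.07342856387484, 'cy': 190.8612965301987, 'W': array([[-0.01198749, -0.99704717,  0.0758501 ,  0.50368248],
       [-0.99925817,  0.01472129,  0.03558637,  0.02166204],
       [-0.0365979 , -0.07536724, -0.99648401,  0.90689682],
       [ 0.        ,  0.        ,  0.        ,  1.        ]])}
{'time_s': 0.1, 'qpos': array([-1.4200911 ,  0.47770956,  0.02237435,  1.55632455, -0.01149084,
        1.10927062, -0.08310348]), 'dq': array([-0.00041657, -0.00189751,  0.0001424 , -0.00220515,  0.00070968,
        0.00074167,  0.00062686]), 'effort': array([ 4.41449301e-03, -5.84084845e+01,  1.54017594e+00, -2.73313344e+01,
       -5.41899086e-02,  1.30712366e-02,  4.56192481e-05]), 'position': array([0.17264751, 0.65200652, 0.22179667]), 'ee_rot': array([ 1.29045317e-01,  9.91638381e-01, -7.91009869e-04, -3.39451952e-05]), 'force': array([ 0.6871266 , -0.43699168, -0.14760897]), 'torque': array([-0.01862405,  0.02149563,  0.01735173]), 'finger_force': 0.0, 'grip_width': 0.08785927440103791}
[[-0.967  0.256 -0.   ]
 [ 0.256  0.967 -0.002]
 [-0.    -0.002 -1.   ]] -0.0187
```

View pics/scene.png

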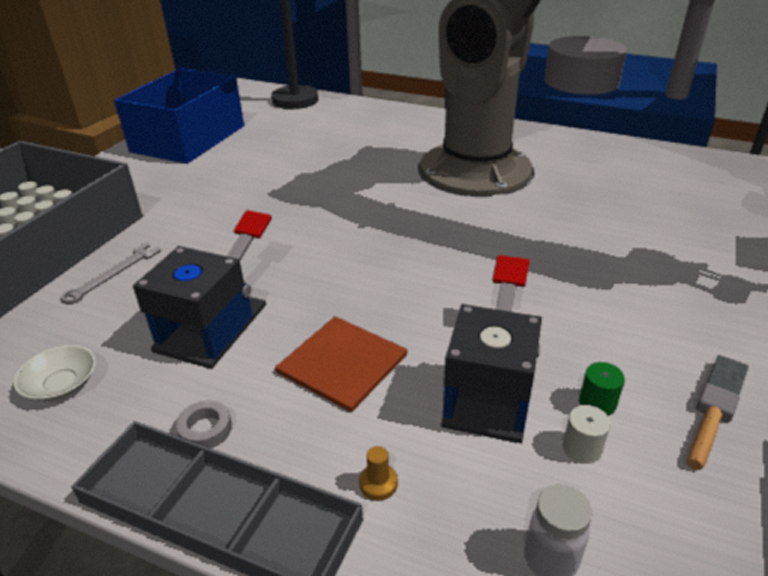

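View pics/top.png

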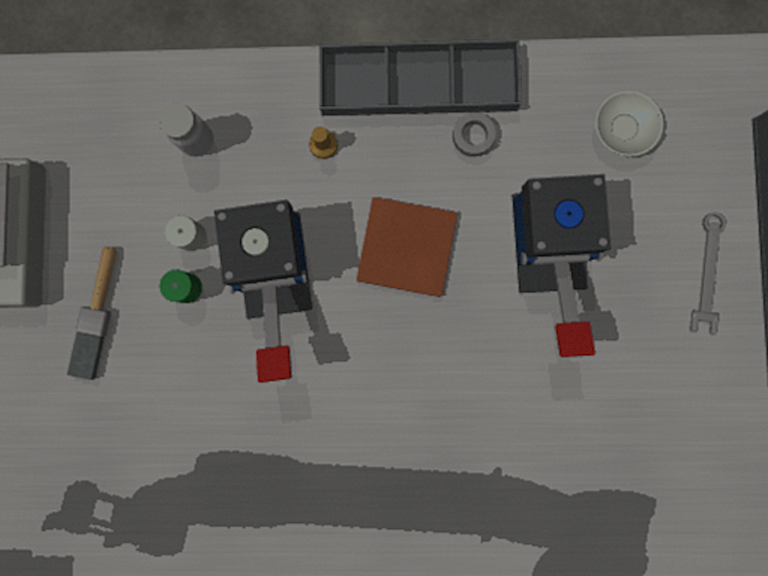

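Scene shows two die stands: white blank at scene (496,338)/top (255,241), and blue blank at top (569,213). The terracotta tile is at top (408,247). White candidates in the top view are the disc in the die (255,241), a loose larger cylinder (181,231) and a bottle (182,122). The die one fits: it is smaller, flush in a die with a paddle at (273,364). I'll confirm in a crop and triangulate.

```bash
python3 - <<'E'
from h import *
import pickle
im,c=pickle.load(open("top.pkl","rb"));si,sc=pickle.load(open("scene.pkl","rb"))
a=im[120:265,100:310];save("crop1.png",a,3.5)
k=1.5
def T(n,u,v,z):print(n,px(c,u/k,v/k,z))
def S(n,u,v,z):print(n,'S',px(sc,u/k,v/k,z))
T("blank",255,241,.115);S("blank",496,338,.115)
for p in[(222,216),(288,208),(295,267),(229,274)]:T("screw",*p,.115)
T("paddle",273.5,364,.099);S("paddle",511,270.5,.099)
for p in[(257,349),(289,347),(291,380),(258,382)]:T("pc",*p,.099)
for p in[(374,198),(459,212),(440,296),(358,280)]:T("tile",*p,.012)
T("tile",408,247,.012);S("tile",342,361,.012)
T("blue",569,213,.115);T("loose",181,231,.05);T("green",180,286,.04)
E
```

```text
blank [0.6269 0.2056 0.115 ]
blank S [0.6316 0.2113 0.115 ]
screw [0.6615 0.2504 0.115 ]
screw [0.6707 0.1613 0.115 ]
screw [0.5912 0.152  0.115 ]
screw [0.5832 0.2404 0.115 ]
paddle [0.4627 0.1839 0.099 ]
paddle S [0.471  0.1898 0.099 ]
pc [0.483  0.2063 0.099 ]
pc [0.4852 0.163  0.099 ]
pc [0.4413 0.1604 0.099 ]
pc [0.439  0.2048 0.099 ]
tile [0.7051 0.0492 0.012 ]
tile [ 0.6813 -0.0777  0.012 ]
tile [ 0.5559 -0.0468  0.012 ]
tile [0.5815 0.0746 0.012 ]
tile [ 0.6299 -0.0007  0.012 ]
tile S [0.6403 0.0087 0.012 ]
blue [ 0.6567 -0.2101  0.115 ]
loose [0.6536 0.3291 0.05  ]
green [0.5742 0.3332 0.04  ]
```

View pics/crop1.png

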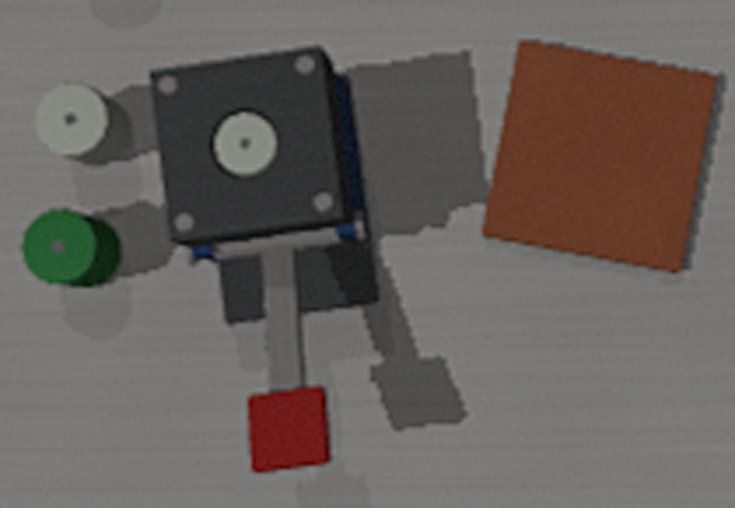

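The crop confirms it: the white disc in the die bore is the smaller white one, and its paddle is below it. I'll approach above the paddle.

```bash
python3 -m handwheel '[[-0.3,-0.28,-0.1,0],[-0.6,-0.56,-0.2,0],[-0.893,-0.833,-0.2,0],[-0.893,-0.833,-0.2,0]]' && python3 -m handwheel '[[-0.3,-0.28,0,0],[-0.6,-0.56,0,0],[-0.893,-0.833,0,0],[-0.893,-0.833,0,0]]' && python3 -m handwheel '[[-0.3,-0.28,0,-0.25],[-0.6,-0.56,0,-0.5],[-0.893,-0.833,0,-0.757],[-0.893,-0.833,0,-0.757],[-0.893,-0.833,0,-0.757],[-0.893,-0.833,0,-0.757]]' && python3 - <<'E'
from h import *
import pickle
im,c=cam("wrist");save("w1.png",im,1.5);pickle.dump((im,c),open("w1.pkl","wb"));print(c)
print(loc([.466,.187,.12]))
E
```

```text
time_s: 0.6
position: [0.2743, 0.4929, 0.2529]
ee_rot: [0.133, 0.991, -0.001, 0.001]
force: [-0.2, 1.0, -0.2]
grip_width: 0.0878
finger_force: 0.0
time_s: 1.1
position: [0.3701, 0.3388, 0.2526]
ee_rot: [0.133, 0.991, -0.001, 0.0]
force: [-1.2, 0.8, -0.1]
grip_width: 0.0876
finger_force: 0.0
time_s: 1.85
position: [0.4643, 0.1897, 0.2524]
ee_rot: [-0.07, 0.998, 0.0, -0.0]
force: [0.7, 0.2, 0.6]
grip_width: 0.0878
finger_force: 0.0
{'f': np.float64(323.2663415034695), 'cx': 254.31766263938385, 'cy': 197.21124261200598, 'W': array([[-1.42101035e-01,  9.49711379e-01,  2.79026151e-01,
         3.87142300e-01],
       [ 9.89851905e-01,  1.36136730e-01,  4.07430592e-02,
         1.79211141e-01],
       [ 7.08439125e-04,  2.81984198e-01, -9.59418788e-01,
         4.13408520e-01],
       [ 0.00000000e+00,  0.00000000e+00,  0.00000000e+00,
         1.00000000e+00]])}
[-0.009 -0.018  0.883]
```

View pics/w1.png

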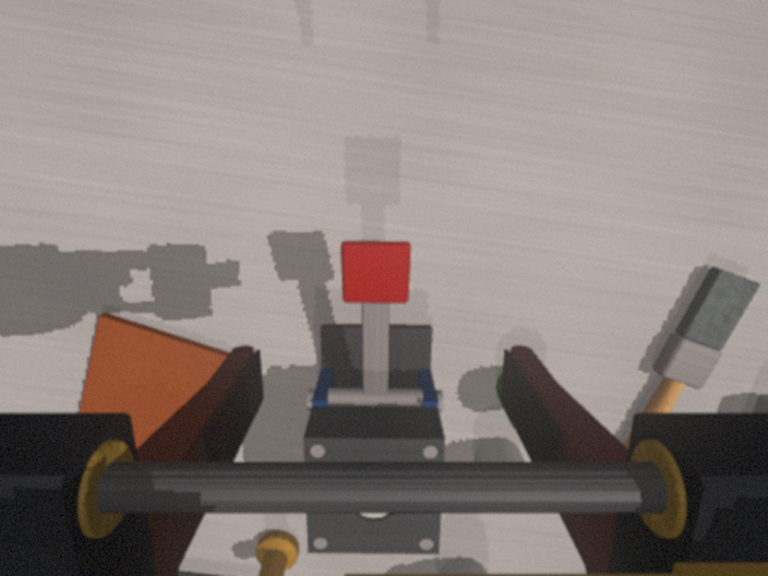

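The wrist view shows the paddle at (376,271), the die screws at (318,451), (430,452), (426,544), (320,544), the blank mostly hidden at (373,513), and the tile at left.

```bash
python3 - <<'E'
from h import *
import pickle
im,c=pickle.load(open("w1.pkl","rb"))
T=lambda n,u,v,z:print(n,px(c,u/1.5,v/1.5,z))
T("paddle",376,271,.099)
q=[px(c,u/1.5,v/1.5,.115) for u,v in[(318,451),(430,452),(426,544),(320,544)]]
print(q,np.mean(q,0))
T("tile",100,314,.012);T("tile",230,355,.012)
E
```

```text
paddle [0.4621 0.1865 0.099 ]
[array([0.5937, 0.1637, 0.115 ]), array([0.5832, 0.2423, 0.115 ]), array([0.6625, 0.2529, 0.115 ]), array([0.6738, 0.1737, 0.115 ])] [0.6283  0.20815 0.115  ]
tile [ 0.5551 -0.0444  0.012 ]
tile [0.5777 0.0699 0.012 ]
```

```bash
python3 -m handwheel '[[0,-0.025,0.3,0],[0,-0.025,0.6,0],[0,-0.025,0.9,0],[0,-0.025,0.92,0],[0,-0.025,0.92,0]]' 1 20 && python3 -m handwheel '[[0,0,0.1,0],[0,0,0.17,0],[0,0,0.24,0],[0,0,0.31,0],[0,0,0.38,0],[0,0,0.45,0],[0,0,0.5,0],[0,0,0.5,0]]'
```

```text
time_s: 2.52
position: [0.4662, 0.1845, 0.1157]
ee_rot: [-0.069, 0.998, 0.0, 0.0]
force: [-0.4, 0.5, 0.1]
grip_width: 0.0416
finger_force: 0.0
time_s: 3.52
position: [0.4649, 0.1832, 0.0388]
ee_rot: [-0.069, 0.998, -0.0, -0.001]
force: [0.2, -0.3, -0.0]
grip_width: 0.0008
finger_force: 0.0
```

```bash
python3 -m handwheel '[[0,0,0.03,0],[0,0,0.06,0],[0,0,0.075,0],[0,0,0.075,0]]'; python3 - <<'E'
from h import *
a,_=cam("scene");b,_=cam("top")
x=cv2.resize(a[150:300,230:400],None,fx=2.2,fy=2.2);y=cv2.resize(b[110:260,120:250],None,fx=2.2,fy=2.2)
save("p1.png",np.hstack([x,y]))
print(status.get_state()["force"])
E
```

```text
time_s: 4.03
position: [0.4667, 0.1837, 0.0311]
ee_rot: [-0.068, 0.998, 0.001, 0.001]
force: [-8.5, -5.5, 37.6]
grip_width: 0.0005
finger_force: 19.4
[-8.02693679 -4.91557293 37.66829361]
```

View pics/p1.png

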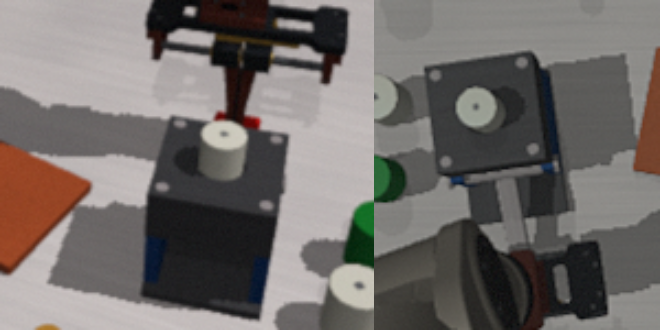

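The blank is up by about its bare 30 mm and the press is at its stop (37 N). I'll release upward, then refine the blank position with the top camera.

```bash
python3 -m handwheel '[[0,0,-0.2,0],[0,0,-0.55,0],[0,0,-0.9,0],[0,0,-1,0],[0,0,-1,0]]' 0 && python3 - <<'E'
from h import *
import pickle
a,c=cam("top");pickle.dump((a,c),open("t2.pkl","wb"))
w,cw=cam("wrist");pickle.dump((w,cw),open("w2.pkl","wb"))
x=cv2.resize(a[110:260,120:250],None,fx=2.5,fy=2.5);y=cv2.resize(w[140:384,130:380],(0,0),fx=1.5,fy=1.5)
H=max(x.shape[0],y.shape[0]);P=lambda i:np.pad(i,((0,H-i.shape[0]),(0,0),(0,0)))
save("p2.png",np.hstack([P(x),P(y)]))
print(loc([.628,.2075,.18]))
E
```

```text
time_s: 4.75
position: [0.4657, 0.1839, 0.1785]
ee_rot: [-0.069, 0.998, 0.0, 0.0]
force: [-0.8, -0.2, -1.7]
grip_width: 0.0471
finger_force: 0.0
[-1.101  0.01  -0.025]
```

View pics/p2.png

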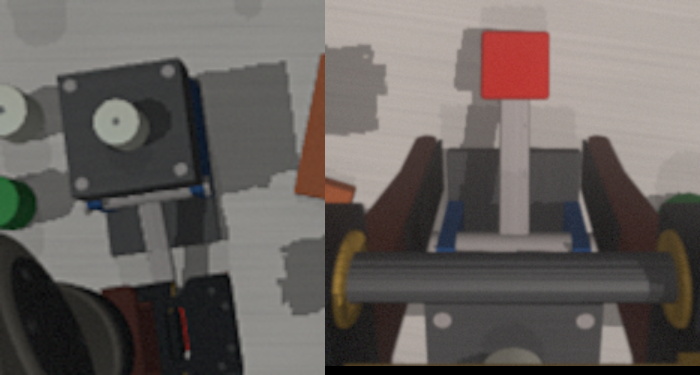

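The blank stays up with the paddle down. Its top centre is at crop (116,121), which is top pixel (166.4,158.4). I'll move above it.

```bash
python3 -m handwheel '[[0,0,-0.05,0],[-0.35,0,-0.1,0],[-0.7,0,-0.1,0],[-1,0,-0.1,0],[-1,0,-0.1,0],[-1,0,-0.1,0]]' 0 && python3 - <<'E'
from h import *
import pickle
a,c=pickle.load(open("t2.pkl","rb"))
p=px(c,166.4,158.4,.145);print(p,loc([p[0],p[1],.12]),loc([.628,.2075,.12]))
E
```

```text
time_s: 5.6
position: [0.6133, 0.2038, 0.1922]
ee_rot: [-0.069, 0.998, -0.0, -0.001]
force: [-0.3, -0.5, 1.3]
grip_width: 0.088
finger_force: 0.0
[0.6268 0.2057 0.145 ] [-0.092  0.     0.481] [-0.102  0.011  0.481]
```

```bash
python3 -m handwheel '[[-0.096,0.005,0,0],[-0.096,0.005,0.2,0],[-0.096,0.005,0.38,0],[-0.096,0.005,0.47,0],[-0.096,0.005,0.47,0],[-0.096,0.005,0.47,0]]' && python3 -m handwheel '[[0,0,0,0],[0,0,0,0],[0,0,0,0],[0,0,0,0],[0,0,0,0],[0,0,0,0],[0,0,0,0],[0,0,0,0]]' 1 15
```

```text
time_s: 6.35
position: [0.6293, 0.2071, 0.1241]
ee_rot: [-0.069, 0.998, 0.0, 0.001]
force: [0.1, 0.1, 1.0]
grip_width: 0.088
finger_force: 0.0
time_s: 7.35
position: [0.6285, 0.2069, 0.1229]
ee_rot: [-0.069, 0.998, 0.0, -0.0]
force: [1.0, 0.2, -0.3]
grip_width: 0.0354
finger_force: 15.0
```

Gripped: the width is 35.4 mm and the force 15 N. Next I'll lift and check the tile offset.

```bash
python3 -m handwheel '[[0,0,-0.1,0],[0,0,-0.25,0],[0,0,-0.42,0],[0,0,-0.5,0],[0,0,-0.5,0]]' - 20 && python3 - <<'E'
from h import *
print(loc([.630,0,.03]))
E
```

```text
time_s: 7.98
position: [0.629, 0.2071, 0.199]
ee_rot: [-0.069, 0.998, 0.0, 0.001]
force: [-1.2, 0.3, -1.6]
grip_width: 0.0354
finger_force: 20.0
[ 0.185 -1.369  1.125]
```

```bash
python3 -m handwheel '[[0.03,-0.2,0,0],[0.1,-0.5,0,0],[0.15,-0.8,0,0],[0.185,-1,0,0],[0.185,-1,0,0]]' && python3 -m handwheel '[[0,-0.25,0,0],[0,-0.37,0.2,0],[0,-0.37,0.5,0],[0,-0.37,0.8,0],[0,-0.37,0.8,0],[0,-0.37,0.8,0]]' && python3 - <<'E'
from h import *
a,c=cam("top");s,_=cam("scene")
x=cv2.resize(a[110:230,210:330],None,fx=2.8,fy=2.8);y=cv2.resize(s[150:290,160:300],None,fx=2.4,fy=2.4)
save("p3.png",np.hstack([x,y]))
print(loc([.630,0,.03]))
E
```

```text
time_s: 8.6
position: [0.6209, 0.0508, 0.197]
ee_rot: [-0.066, 0.998, -0.001, -0.001]
force: [1.6, 0.9, -0.3]
grip_width: 0.0358
finger_force: 20.0
time_s: 9.35
position: [0.6301, 0.0004, 0.079]
ee_rot: [-0.069, 0.998, 0.0, 0.001]
force: [-0.2, -0.1, -0.1]
grip_width: 0.0357
finger_force: 20.0
[0.007 0.001 0.333]
```

View pics/p3.png

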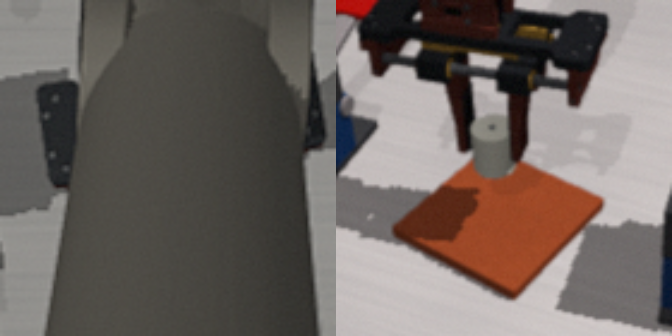

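The blank is held upright over the tile, so I'll lower it gently.

```bash
python3 -m handwheel '[[0,0,0.1,0],[0,0,0.19,0],[0,0,0.25,0],[0,0,0.28,0],[0,0,0.3,0],[0,0,0.31,0],[0,0,0.31,0],[0,0,0.31,0]]'; python3 -m handwheel '[[0,0,0.01,0],[0,0,0.02,0],[0,0,0.02,0],[0,0,0.02,0]]'
```

```text
time_s: 10.45
position: [0.6294, -0.0005, 0.0317]
ee_rot: [-0.069, 0.998, 0.0, 0.0]
force: [-0.2, -0.1, -0.8]
grip_width: 0.0358
finger_force: 20.0
time_s: 10.95
position: [0.6295, -0.0004, 0.0298]
ee_rot: [-0.069, 0.998, 0.0, 0.0]
force: [-4.4, 0.6, 10.5]
grip_width: 0.0356
finger_force: 20.0
```

Contact at 10 N. I'll release and retreat straight up.

```bash
python3 -m handwheel '[[0,0,-0.01,0],[0,0,-0.01,0],[0,0,-0.01,0],[0,0,-0.01,0],[0,0,-0.01,0],[0,0,-0.01,0]]' 0 && python3 -m handwheel '[[0,0,-0.1,0],[0,0,-0.3,0],[0,0,-0.6,0],[0,0,-0.9,0],[0,0,-1,0],[0,0,-1,0]]' && python3 -m handwheel '[[0.3,0,0,0],[0.6,0,0,0],[0.95,0,0,0],[0.95,0,0,0],[0.95,0,0,0]]' && python3 - <<'E'
from h import *
import pickle
a,c=cam("top");pickle.dump((a,c),open("t3.pkl","wb"));s,_=cam("scene")
x=cv2.resize(a[110:230,210:330],None,fx=2.8,fy=2.8);y=cv2.resize(s[150:290,160:300],None,fx=2.4,fy=2.4)
save("p4.png",np.hstack([x,y]))
E
```

```text
time_s: 11.7
position: [0.6292, -0.0004, 0.0298]
ee_rot: [-0.069, 0.998, 0.0, -0.0]
force: [-0.2, 0.7, 0.2]
grip_width: 0.0877
finger_force: 0.0
time_s: 12.45
position: [0.6297, -0.0004, 0.1811]
ee_rot: [-0.069, 0.998, 0.0, 0.001]
force: [-0.4, -0.1, -0.7]
grip_width: 0.0881
finger_force: 0.0
time_s: 13.08
position: [0.488, -0.0197, 0.1792]
ee_rot: [-0.069, 0.998, 0.0, -0.0]
force: [1.0, -0.7, 0.8]
grip_width: 0.0878
finger_force: 0.0
```

View pics/p4.png

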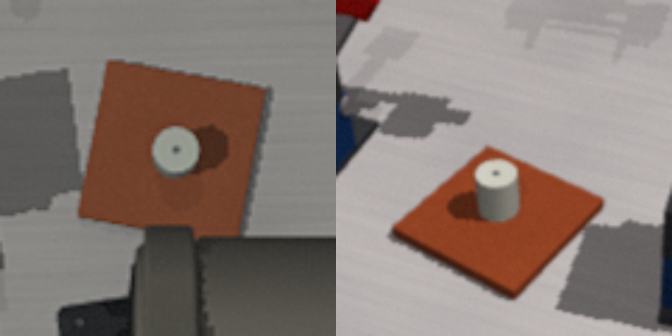

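The blank stands upright at the middle of the tile, top crop (176,150), and the robot is clear of it.

```bash
python3 -c "
from plant import job;print(job.sign_off())"
```

```text
the job is handed in; nothing more can be done
None
```

I ejected the white blank with its own paddle and stood it upright in the middle of the setter tile. I never went near the blue blank, and I handed the job in at about 13 s; the sign-off gave no verdict.

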